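# Move the blow lance to the dry-air outlet

### The arm

A 6-joint arm with a two-finger parallel gripper is mounted at the origin on a cart in front of the work surface, level with it; the furniture and walls round the work are solid. World frame = base frame: x ahead of the robot, y to its left, z up, the work surface at z = 0. Lengths are in m, angles in degrees, forces in N, time in s.
With the tool pointing down it reaches from about 0.3 to 0.775 m from the base axis. Payload 14.6 kg.
Tool frame: the origin (TCP) lies at the very end of the fingers, on their centre line; the grasp point (between the pads) lies 19 mm behind it; z points along the fingers, y is the line along which they close (so a half turn about z gives the same grasp; the last joint's range is limited). The gripper opens to 94 mm and grips with 3 to 60 N. Pads are 16 mm wide; open, the fingers measure 119 mm over their backs; the gripper's body (75 mm by 177 mm) begins 78 mm behind the grasp point.
Start: joints at [64.251, 17.183, 87.147, -0, 75.671, -3.816], TCP at [0.205, 0.51, 0.205] pointing down, gripper open.
Joint ranges: [-173.82, 173.82], [-45.26, 126.66], [13.44, 144.39], [-59.66, 239.66], [0, 175.72], [-146.38, 146.38]. Speed limits (degrees/s): [127.2, 127.2, 147.25, 180, 180, 180].

### API

Orientations are given as a 3x3 rotation matrix whose columns are the frame's x, y, z axes.
In Python, from bench import sensors, vision, bot gives the robot as it stands.
- The arm moves only by the tool play_rows, never from a script. Its argument "rows" is one flat list of numbers, 7 for each row, row after row: the opening, from -1 (shut) to 1 (fully open), then the shift along the world's x, y, z in cm, then the turn, a rotation vector about the world's x, y, z in rad. In form: [jaw, x, y, z, rx, ry, rz, jaw, x, y, z, rx, ry, rz, ...]. A call has 1 to 20 rows; each row is the pose to reach, as a shift and turn from the pose commanded when the call began; what a row does not reach only later rows make up. A row lasts 1/8 s, in which the tool goes at most 62.5 mm and 10.7 degrees, less where a joint would pass 70% of its speed; a pose out of reach is approached as far as the arm can. A call with a gripper value outside its range is refused whole. The fingers move at their own pace and stop on an object; "grip_force" is the grip in N (left out, the last holds). Time passes only in rows, so rows that repeat a pose let the fingers close. It gives the time, the measured TCP pose, the force, the opening and the grip force at its end, in the units of the state.
- sensors.get_state(): the state, without advancing time (a new reading comes with each control period).
- vision.grab_frame(name): name is "scene" or "top"; returns a dict with "image" (400x640x3 uint8, red, green, blue), "intrinsics" (3x3 intrinsics, pixels), "origin" and "attitude" of the camera in the world. Camera axes: x right, y up, looking along -z (the intrinsics and any distortion apply to the point x, -y, -z); pixel columns grow to the right and rows downward; lengths in m; the calibration is good to about 2 mm. A picture is of the moment at which its call begins. There is no depth.
- bot.finish_job(): hands the job in; it is judged then, once.
The state is a dict: "t": time; "joint_pos": joint angles; "qd": joint speeds; "effort": joint torques, N m; "ee_pos": TCP position; "ee_rot": TCP orientation; "force": force on the tool from outside, world axes, zero at the start; "ft_torque": the same for the moment, N m; "finger_gap": finger opening in m; "grip_force": force on a finger pad.
Only numpy, scipy, OpenCV 4.12 (cv2) and the standard library are available. Lean on these libraries where they do the work, as an engineer would, in place of code of your own. Each camera call takes 0.05 s, during which the arm holds its last target. There are 200 camera calls.

### The job

The hilts are to be blown clean before gluing, so the blow lance has to move from the oiled-air outlet (red collar) to the dry-air outlet (blue collar). Hold the red release collar pushed in while you draw the lance up out of the grip, then push the lance into the blue outlet right down to the stop, by feel (its coupling head is screwed to a different height) and without forcing anything, so that the grip catches it and the blue collar is sprung fully out again. Leave the lance upright there and do not shift the bottle, compound bars, pliers or hilts lying around.

Things in the scene. Friction and masses are not known exactly. Their poses are not given: they have to be found in the camera images.
- lance: blow lance: straight rigid tube, 180 mm long, 18 mm thick, 0.16 kg, upright in the red outlet at the start. Origin: centre of its lower (nose) end; z runs up the tube. From the origin: nose 12 mm thick to 14 mm, cone to 18 mm thick at 20 mm, flat upper shoulder at 25 mm, groove 12 mm thick to 36 mm, plain 18 mm tube to 145 mm (grip here), tapered brass nozzle, 22 mm thick at its foot, to 180 mm
- red_outlet: oiled-air outlet with the red collar, screwed down: 68 mm flange, on it a threaded riser and a coupling head 42 mm thick with an upright bore 20 mm wide. Origin: centre of its underside on the bench; z up along the bore, +x towards its copper feed pipe (reaches 57 mm from the axis, 25 mm high). The lance stands on the stop in the bore, so its origin shows the head's height (stop 41 mm up)
- red_collar (a joint): how far the red release collar is pushed in, m: 0 out, 0.007 right in (spring 6 N to 9.5 N). Ring 44 mm across, 21 mm hole; its flat top is 58 mm above the stop when out. It spreads four jaws that catch in the lance's groove; clear from 3 mm on. Pulling alone never frees it: push the collar right in, grip the tube while still pressing, draw up (the collar may rise along); free after 6 mm
- blue_outlet: dry-air outlet with the blue collar, made like the red one, same frame, empty at the start; but its coupling head is locked on the riser at another height, which differs each time and is not reported: stop 36 to 48 mm above the bench, collar top 58 mm above the stop (94 to 106 mm). Find it by touch or by eye. The lance's origin is at the stop when fully home
- blue_collar (a joint): the same for the blue collar. A lance put in loosely rests on the jaws with its nose 17 mm above the stop; pushed from there with about 10 N it spreads the jaws, the collar dips 3 mm, and at the stop they snap into the groove and the collar comes back out. Fingertips resting on the collar keep the grip open: push with the fingers higher up the tube
- glue_bottle: white squeeze bottle with a red nozzle, 40 mm in diameter, 104 mm tall, at the back; origin at its underside; a bystander
- wax_bar_green: green bar of compound, 30 x 85 x 22 mm; a bystander
- wax_bar_red: dark red bar of compound, 28 x 60 x 20 mm; a bystander
- pliers: red-handled combination pliers, 53 x 157 x 12 mm, lying flat; a bystander
- hilt_dark: dark wooden hilt, 43 x 98 x 27 mm, in the blue tray (130 x 190 x 40 mm) in front of the outlets; a bystander
- hilt_pale: pale wooden hilt, 36 x 83 x 23 mm, in the same tray; a bystander
- work_lamp: bench lamp left of the outlets, fixed; origin under it, on the bench. Its head, about 60 mm nearer the robot, stands up to 0.39 m high beside the polishing motor. Do not sweep the arm across it: swing round on the robot's side
- polisher: polishing motor on a plinth, fixed, in front of the robot and left of the outlets; its top is 0.28 m above the bench; origin under the motor, on the plinth (92 mm up)
Not all that is in view belongs to the job. Of the things that look like the lance, the largest one is meant.

How it is judged (in metres and radians):
On the way:
1. the lance is drawn clear of the red outlet (z of lance in the frame of red_outlet above 0.103 m), for 0.05 s.
At the end, for the whole second after the job is handed in: The lance stands upright (within 7 degrees) on the blue outlet's axis (within 4 mm), pushed home past the grip (nose 33 to 49.5 mm above the bench; resting on the jaws it would be over 53 mm), at rest; both collars are out (within 1.5 mm) (z of lance in the frame of blue_outlet between 0.033 and 0.0495 m and horizontal distance between lance and blue_outlet below 0.004 m and angle between lance's own z axis and vertical below 0.12 rad and value of joint each of blue_collar, red_collar below 0.0015 m and linear speed of lance below 0.02 m/s); the robot touches nothing.
It fails at once if a bystander (bottle, compound bar, pliers, hilt) is shifted by more than 30 mm (distance of any of glue_bottle, wax_bar_green, wax_bar_red, pliers, hilt_dark, hilt_pale from where it was at the start of the episode above 0.03 m).
It fails at once if an outlet or its collar is forced: the fingers or the lance push or pull on it with more than 50 N (contact force between any of the fingers, lance and red_outlet above 50 N or contact force between any of the fingers, lance and blue_outlet above 50 N).
It also fails if it takes over 45 s, if anything falls off the work surface, if the arm or the gripper's body presses on something with over 40 N, if the wrist force passes 120 N, or if a joint passes its speed limit or range.

## Working session

There is one attempt and no reset: what is moved stays moved. The work goes in short steps, Python scripts to look and compute and a tool call to move; the robot and the scene stay as the last step left them, time stands still between calls to the robot, and variables do not carry over. Pictures are saved under pics/ and viewed, at most 10 in all, crops included, and the job is handed in when it is done.

Besides the shell and the picture viewer there is one more tool, called after "Request:" by a JSON object that holds its "api" and its "payload", one argument or row to a line. play_rows: Moves the arm, as the interface text tells. Its arguments: {"type":"object","properties":{"rows":{"type":"array"},"grip_force":{"type":"number"}},"required":["rows"]}

```bash
mkdir -p pics
cat > h.py <<'E'
import cv2,numpy as np
from bench import sensors,vision,bot
def grab(n,f=None):
    d=vision.grab_frame(n)
    if f: cv2.imwrite('pics/'+f,d['image'][:,:,::-1])
    return d
def ray(d,u,v):
    K=np.array(d['intrinsics']);p=np.linalg.inv(K)@[u,v,1]
    r=np.array(d['attitude'])@[p[0],-p[1],-p[2]]
    return np.array(d['origin']),r/np.linalg.norm(r)
def plane(d,u,v,z):
    o,r=ray(d,u,v);return o+r*(z-o[2])/r[2]
def tri(a,pa,b,pb):
    o1,r1=ray(a,*pa);o2,r2=ray(b,*pb)
    t=np.linalg.lstsq(np.c_[r1,-r2],o2-o1,rcond=None)[0]
    p,q=o1+r1*t[0],o2+r2*t[1];return (p+q)/2,np.linalg.norm(p-q)
def proj(d,P):
    c=np.array(d['attitude']).T@(np.array(P)-d['origin']);x=np.array(d['intrinsics'])@[c[0],-c[1],-c[2]];return x[:2]/x[2]
E
python3 - <<'E'
from h import *
for n in('scene','top'):
    d=grab(n,n+'0.png');print({k:np.round(v,3).tolist() for k,v in d.items() if k!='image'},d.keys())
s=sensors.get_state();print(s['t'],s['ee_pos'],np.round(s['ee_rot'],3),s['finger_gap'])
E
```

```text
{'intrinsics': [[514.074, 0.0, 321.069], [0.0, 514.074, 205.315], [0.0, 0.0, 1.0]], 'origin': [0.035, -0.696, 0.73], 'attitude': [[0.739, 0.455, -0.496], [-0.674, 0.495, -0.549], [-0.004, 0.74, 0.673]]} dict_keys(['image', 'intrinsics', 'origin', 'attitude'])
{'intrinsics': [[393.244, 0.0, 315.893], [0.0, 393.244, 198.486], [0.0, 0.0, 1.0]], 'origin': [0.355, -0.149, 0.903], 'attitude': [[-0.001, 0.981, -0.193], [-1.0, 0.0, 0.007], [0.007, 0.193, 0.981]]} dict_keys(['image', 'intrinsics', 'origin', 'attitude'])
0.1 [0.20533974 0.50998189 0.20493712] [[-0.928  0.374 -0.   ]
 [ 0.374  0.928 -0.001]
 [ 0.    -0.001 -1.   ]] 0.09402571818069079
```

View pics/scene0.png

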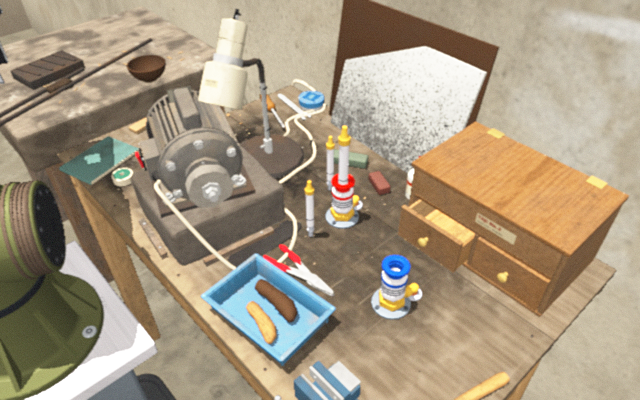

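View pics/top0.png

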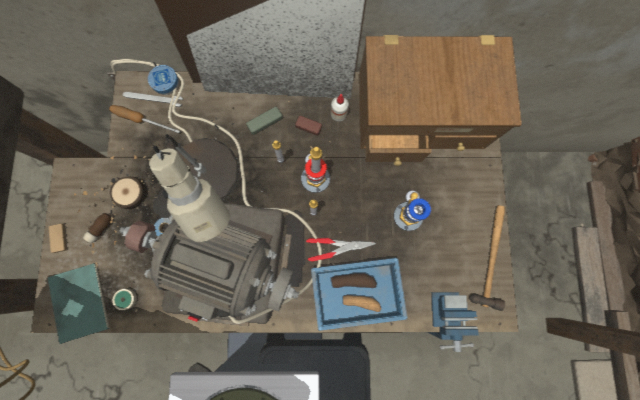

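The scene shows three lance-like tubes: (330,160), (344,165) standing in the red outlet, and (310,208). The one in the red collar at (344,165) looks the largest and is seated as described. The blue outlet, empty, is at (395,285). I'll confirm with an enlarged crop.

Run:
```python
from h import *
a=cv2.imread('pics/scene0.png');b=cv2.imread('pics/top0.png')
c1=cv2.resize(a[115:325,290:430],None,fx=2.8,fy=2.8,interpolation=cv2.INTER_CUBIC)
c2=cv2.resize(b[130:240,265:435],(392,254),interpolation=cv2.INTER_CUBIC)
o=np.zeros((590,790,3),np.uint8);o[:c1.shape[0],:392]=c1[:590];o[:254,395:787]=c2
cv2.imwrite('pics/crop1.png',o)
sc=grab('scene');tp=grab('top')
for n,d in(('s',sc),('t',tp)):
    h=cv2.cvtColor(d['image'],cv2.COLOR_RGB2HSV)
    for c,m in(('blue',cv2.inRange(h,(105,170,60),(125,255,255))),('red',cv2.inRange(h,(0,190,80),(6,255,255))|cv2.inRange(h,(174,190,80),(180,255,255))),('brass',cv2.inRange(h,(17,150,100),(30,255,255)))):
        N,_,st,ce=cv2.connectedComponentsWithStats(m)
        for i in range(1,N):
            if st[i,4]>25: print(n,c,st[i].tolist(),ce[i].round(1))
```

```text
s blue [382, 255, 28, 24, 447] [395.5 266. ]
s red [136, 153, 8, 14, 32] [139.4 159.2]
s red [332, 174, 23, 18, 191] [342.7 183.6]
s red [280, 245, 20, 18, 103] [289.7 253.7]
s red [264, 256, 24, 15, 76] [276.8 263.3]
s brass [338, 126, 12, 20, 150] [344.  137.3]
s brass [326, 137, 8, 12, 67] [329.7 143.6]
s brass [304, 180, 10, 15, 101] [308.7 188. ]
s brass [353, 195, 6, 11, 37] [355.3 199.8]
s brass [331, 209, 23, 12, 148] [342.3 215.3]
s brass [405, 283, 14, 14, 119] [410.9 289. ]
s brass [380, 295, 24, 16, 196] [391.2 303.7]
t blue [410, 199, 20, 21, 229] [419.9 208.3]
t red [306, 161, 21, 16, 137] [315.6 169.5]
```

View pics/crop1.png

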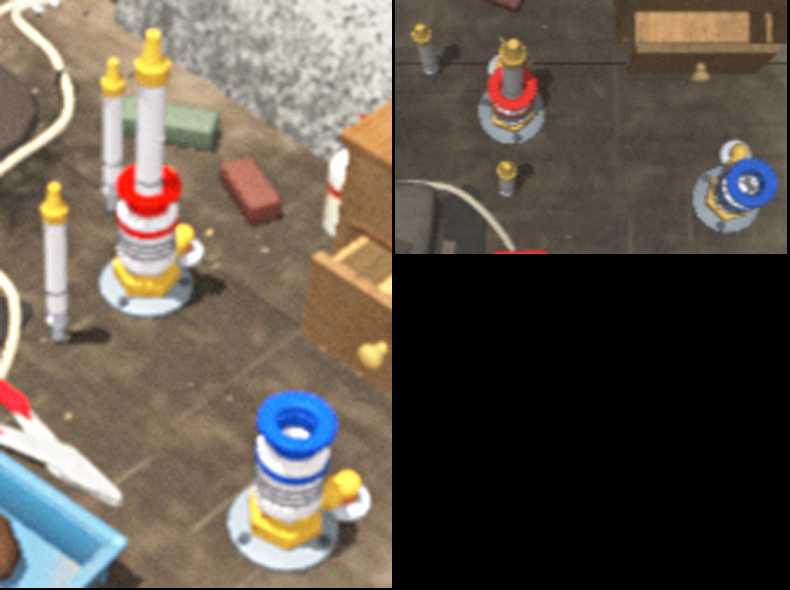

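The crop shows the thick tube in the red collar at scene (344,165): it is the largest. The two thinner ones, standing free at (330,160) and (310,208), are decoys. The blue ring's top face is at scene ~(396,265).

Run:
```python
from h import *
sc=grab('scene');tp=grab('top')
S=lambda x,y:(290+x/2.8,115+y/2.8)
T=lambda x,y:(265+(x-395)*.4337,130+y*.4331)
R=lambda v:np.round(v,4).tolist()
# ring masks (looser), min enclosing ellipse of ring
for n,d,w in(('s',sc,{'blue':(375,245,420,290),'red':(322,165,365,200)}),('t',tp,{'blue':(400,190,440,225),'red':(298,155,335,185)})):
    h=cv2.cvtColor(d['image'],cv2.COLOR_RGB2HSV)
    for c,(x0,y0,x1,y1) in w.items():
        m=cv2.inRange(h,(100,140,40),(128,255,255)) if c=='blue' else cv2.inRange(h,(0,150,60),(8,255,255))|cv2.inRange(h,(172,150,60),(180,255,255))
        z=np.zeros_like(m);z[y0:y1,x0:x1]=m[y0:y1,x0:x1]
        p=cv2.findNonZero(z);print(n,c,cv2.boundingRect(p),len(p))
for nm,a,b in(('blue top',(297,422),(751,184)),('red top',(149,186),(513,87)),('lance tip',(153,33),(513,42)),('dec1 tip',(113,61),(421,28)),('dec1 base',(112,203),(431,70)),('dec2 tip',(55,186),(506,164)),('dec2 base',(58,335),(508,193))):
    print(nm,*[R(v) for v in tri(sc,S(*a),tp,T(*b))])
print('flange red',R(plane(sc,*S(147,284),.004)),R(plane(tp,*T(512,107),.004)))
print('flange blue',R(plane(sc,*S(283,524),.004)),R(plane(tp,*T(725,199),.004)))
print('red pipe',R(plane(tp,*T(496,68),.025)),'blue pipe',R(plane(tp,*T(736,152),.025)))
for n,p,z in(('pliers',(375,243),.01),('drawer knob',(398,161),.04),('drawer corner',(368,158),.07),('cab', (369,122),.15),('tray',(403,260),.04),('trayl',(315,270),.04),('motor r',(300,270),.2),('bar',(309,125),.02),('bottle',(340,100),.1),('lamphead',(205,220),.35),('lamphead top',(165,165),.38)):
    print(n,R(plane(tp,*p,z)))
```

```text
s blue (382, 255, 29, 33) 529
s red (332, 174, 23, 26) 265
t blue (409, 199, 22, 21) 270
t red (305, 159, 22, 19) 195
blue top [0.4907, -0.3697, 0.0997] 0.0019
red top [0.5815, -0.1552, 0.0949] 0.0003
lance tip [0.5828, -0.154, 0.2195] 0.0009
dec1 tip [0.6233, -0.0736, 0.138] 0.0003
dec1 base [0.6256, -0.0714, 0.0019] 0.0004
dec2 tip [0.5015, -0.1488, 0.1358] 0.0004
dec2 base [0.4979, -0.1512, 0.0025] 0.0018
flange red [0.5804, -0.1577, 0.004] [0.5857, -0.1548, 0.004]
flange blue [0.4918, -0.3704, 0.004] [0.4907, -0.3684, 0.004]
red pipe [0.6207, -0.1386, 0.025] blue pipe [0.5345, -0.3764, 0.025]
pliers [0.4285, -0.2889, 0.01]
drawer knob [0.6126, -0.3424, 0.04]
drawer corner [0.6105, -0.2697, 0.07]
cab [0.6621, -0.2622, 0.15]
tray [0.3891, -0.344, 0.04]
trayl [0.368, -0.1527, 0.04]
motor r [0.3657, -0.1256, 0.2]
bar [0.7073, -0.1389, 0.02]
bottle [0.7334, -0.2075, 0.1]
lamphead [0.4333, 0.0044, 0.35]
lamphead top [0.5053, 0.055, 0.38]
```

Request:
{"api": "play_rows", "payload": {
  "rows": [-0.3,0,0,6,0,0,0,-0.3,0,0,12,0,0,0,-0.3,0,0,18,0,0,0,-0.3,0,-2,23,0,0,0,-0.3,-4,-8,23,0,0,0,-0.3,-7,-14,23,0,0,0,-0.3,-7,-18,23,0,0,-0.15,-0.3,-3,-21,23,0,0,-0.3,-0.3,1,-24,23,0,0,-0.45,-0.3,4.5,-27,23,0,0,-0.6,-0.3,8,-31,23,0,0,-0.75,-0.3,11,-36,23,0,0,-0.9,-0.3,13,-41,23,0,0,-1.05,-0.3,14,-46,23,0,0,-1.2,-0.3,15,-51,23,0,0,-1.35,-0.3,15,-57,23,0,0,-1.5,-0.3,15,-62,23,0,0,-1.65,-0.3,15,-67,23,0,0,-1.8,-0.3,15,-72,23,0,0,-1.97,-0.3,15,-72,23,0,0,-1.97]
}}

```text
t: 2.8
ee_pos: [0.355, -0.2121, 0.4346]
ee_rot: [[0.709, 0.706, -0.002], [0.706, -0.709, 0.001], [-0.001, -0.002, -1.0]]
force: [-0.3, 0.6, 0.3]
finger_gap: 0.0325
grip_force: 0.0
```

Request:
{"api": "play_rows", "payload": {
  "rows": [-0.3,0,0,0,0.11,-0.11,0,-0.3,0,0,0,0.22,-0.22,0,-0.3,3,1,0,0.33,-0.33,0,-0.3,7,2,0,0.44,-0.44,0,-0.3,11,3,-2,0.555,-0.555,0,-0.3,15,4,-5,0.555,-0.555,0,-0.3,19,5,-9,0.555,-0.555,0,-0.3,23.2,6.3,-13.5,0.555,-0.555,0,-0.3,23.2,6.3,-13.5,0.555,-0.555,0,-0.3,23.2,6.3,-13.5,0.555,-0.555,0]
}}

```text
t: 4.05
ee_pos: [0.5873, -0.1463, 0.3017]
ee_rot: [[0.496, 0.71, 0.5], [0.504, -0.704, 0.5], [0.707, 0.004, -0.707]]
force: [-0.0, -0.4, 0.5]
finger_gap: 0.0324
grip_force: 0.0
```

Run:
```python
from h import *
sc=grab('scene','s1.png');tp=grab('top','t1.png')
s=sensors.get_state();print(s['t'],s['ee_pos'],np.round(s['ee_rot'],3),s['joint_pos'])
a=cv2.imread('pics/s1.png')[40:260,240:440];b=cv2.imread('pics/t1.png')[80:260,220:440]
o=np.zeros((560,800,3),np.uint8);o[:440,:400]=cv2.resize(a,(400,440));o[:327,400:]=cv2.resize(b,(400,327));cv2.imwrite('pics/c2.png',o)
```

```text
4.15 [ 0.58716456 -0.14705833  0.30237257] [[ 0.496  0.709  0.501]
 [ 0.504 -0.705  0.499]
 [ 0.707  0.005 -0.707]] [-35.93300794  14.14046166  88.6312851   46.40792875  74.51546963
  -3.14870676]
```

View pics/c2.png

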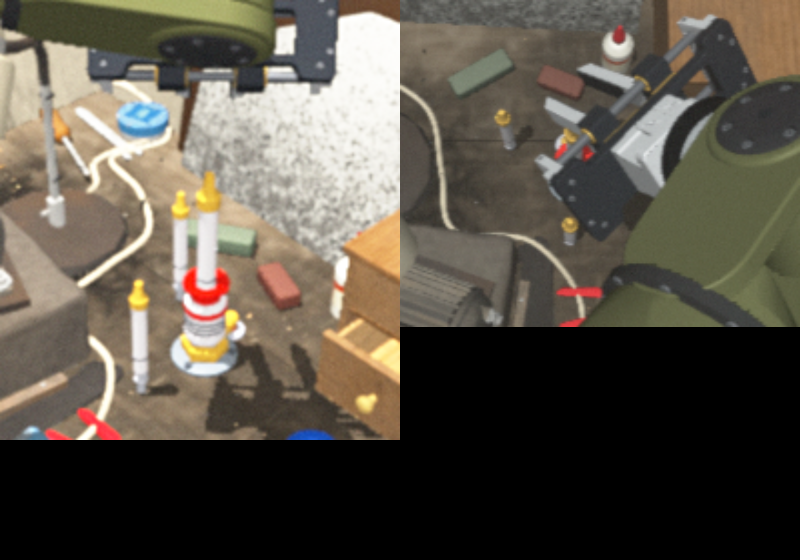

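The picture shows the open fingers around the lance line, with the nozzle tip of the lance at crop (208,180) and the body clear of both decoys. I'll descend.

Request:
{"api": "play_rows", "payload": {
  "rows": [-0.3,0,-0.2,-4,0,0,0,-0.3,0,-0.2,-8,0,0,0,-0.3,0,-0.2,-12,0,0,0,-0.3,0,-0.2,-15,0,0,0,-0.3,0,-0.2,-17,0,0,0,-0.45,0,-0.2,-17,0,0,0,-0.45,0,-0.2,-17,0,0,0]
}}

```text
t: 5.03
ee_pos: [0.5879, -0.1493, 0.132]
ee_rot: [[0.497, 0.709, 0.501], [0.503, -0.705, 0.499], [0.707, 0.004, -0.707]]
force: [0.8, -0.3, 0.1]
finger_gap: 0.0257
grip_force: 0.0
```

Run:
```python
from h import *
sc=grab('scene','s2.png');tp=grab('top','t2.png')
s=sensors.get_state();print(s['t'],s['ee_pos'],s['force'],s['finger_gap'])
a=cv2.imread('pics/s2.png')[110:250,280:420];b=cv2.imread('pics/t2.png')[110:250,260:400]
o=np.hstack([cv2.resize(a,(400,400),interpolation=2),cv2.resize(b,(400,400),interpolation=2)]);cv2.imwrite('pics/c3.png',o)
```

```text
5.125 [ 0.58785442 -0.14916715  0.13185443] [-0.31046692  0.54620007  0.14506277] 0.025649718296197502
```

View pics/c3.png

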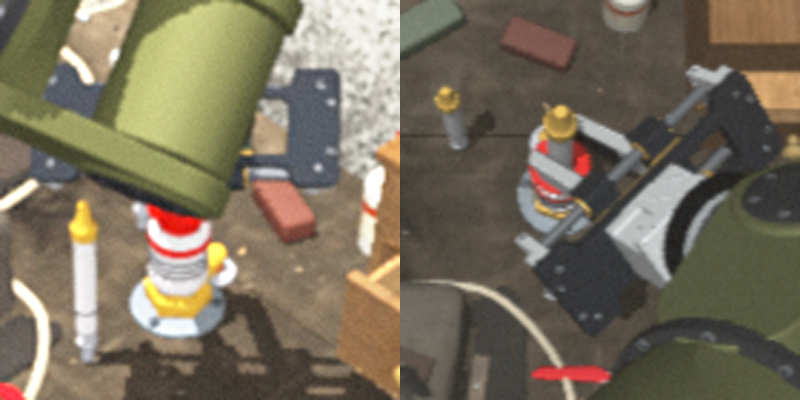

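Request:
{"api": "play_rows", "payload": {
  "rows": [-0.45,0,0,-1.5,0,0,0,-0.45,0,0,-2.3,0,0,0,-0.45,0,0,-2.6,0,0,0,-0.45,0,0,-2.8,0,0,0,-0.45,0,0,-3.0,0,0,0,-0.45,0,0,-3.1,0,0,0,-0.45,0,0,-3.1,0,0,0]
}}

```text
t: 6.0
ee_pos: [0.5877, -0.1487, 0.1001]
ee_rot: [[0.497, 0.709, 0.5], [0.502, -0.705, 0.5], [0.708, 0.003, -0.707]]
force: [-4.4, -0.1, 7.9]
finger_gap: 0.0257
grip_force: 3.7
```

Request:
{"api": "play_rows", "payload": {
  "rows": [-0.45,0,0,-0.1,0,0,0,-0.45,0,0,-0.2,0,0,0,-0.45,0,0,-0.3,0,0,0,-0.45,0,0,-0.3,0,0,0]
}}

```text
t: 6.5
ee_pos: [0.5879, -0.1487, 0.0976]
ee_rot: [[0.496, 0.709, 0.501], [0.502, -0.705, 0.501], [0.708, 0.003, -0.706]]
force: [-3.8, 1.8, 10.1]
finger_gap: 0.0257
grip_force: 5.3
```

Request:
{"api": "play_rows", "payload": {
  "rows": [-0.45,-0.2,0.2,-0.1,0,0,0,-0.45,-0.2,0.2,-0.1,0,0,0]
}}

```text
t: 6.75
ee_pos: [0.5869, -0.1479, 0.0975]
ee_rot: [[0.496, 0.707, 0.504], [0.503, -0.707, 0.498], [0.708, 0.007, -0.706]]
force: [2.7, -3.6, 12.5]
finger_gap: 0.0258
grip_force: 6.1
```

Request:
{"api": "play_rows", "payload": {
  "rows": [-0.7,0,0,0,0,0,0,-1,0,0,0,0,0,0,-1,0,0,0,0,0,0,-1,0,0,0,0,0,0,-1,0,0,0,0,0,0],
  "grip_force": 40
}}

```text
t: 7.38
ee_pos: [0.5865, -0.1471, 0.0972]
ee_rot: [[0.496, 0.708, 0.502], [0.502, -0.706, 0.5], [0.708, 0.005, -0.706]]
force: [0.5, -0.1, 12.4]
finger_gap: 0.0169
grip_force: 45.7
```

Request:
{"api": "play_rows", "payload": {
  "rows": [-1,0,0,0.2,0,0,0,-1,0,0,0.4,0,0,0,-1,0,0,0.6,0,0,0,-1,0,0,0.9,0,0,0,-1,0,0,1.2,0,0,0,-1,0,0,1.2,0,0,0],
  "grip_force": 50
}}

```text
t: 8.12
ee_pos: [0.5857, -0.1474, 0.1071]
ee_rot: [[0.498, 0.708, 0.5], [0.503, -0.706, 0.498], [0.706, 0.003, -0.708]]
force: [5.7, -2.7, -3.6]
finger_gap: 0.0168
grip_force: 50.0
```

Request:
{"api": "play_rows", "payload": {
  "rows": [-1,0,0,0.5,0,0,0,-1,0,0,1.0,0,0,0,-1,0,0,1.5,0,0,0,-1,0,0,1.5,0,0,0]
}}

```text
t: 8.62
ee_pos: [0.5856, -0.1472, 0.1224]
ee_rot: [[0.498, 0.708, 0.5], [0.503, -0.706, 0.499], [0.706, 0.003, -0.708]]
force: [3.5, -2.5, 1.5]
finger_gap: 0.0165
grip_force: 49.9
```

Run:
```python
from h import *
sc=grab('scene','s3.png');tp=grab('top','t3.png')
a=cv2.imread('pics/s3.png')[110:250,280:420];b=cv2.imread('pics/t3.png')[110:250,260:400]
o=np.hstack([cv2.resize(a,(400,400),interpolation=2),cv2.resize(b,(400,400),interpolation=2)]);cv2.imwrite('pics/c4.png',o)
for z in(.221,.246,): print(proj(tp,[.583,-.154,z]))
```

```text
[316.07626195 148.02079418]
[316.18347021 143.46388814]
```

View pics/c4.png

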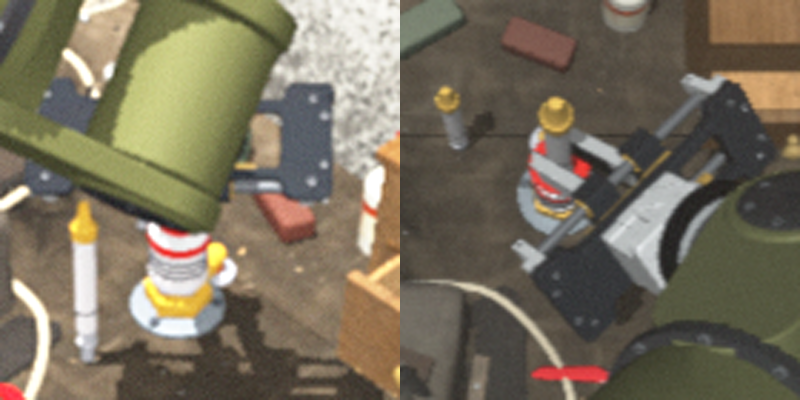

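Run:
```python
from h import *
for f in('t0','top0','t2','t3'):
    a=cv2.imread(f'pics/{f}.png')
    if a is None: continue
    h=cv2.cvtColor(a,cv2.COLOR_BGR2HSV)[130:165,305:330]
    m=cv2.inRange(h,(15,110,70),(32,255,255));N,_,st,ce=cv2.connectedComponentsWithStats(m)
    for i in range(1,N):
        if st[i,4]>15: print(f,st[i],ce[i]+[305,130])
```

```text
top0 [  4  17  13  13 129] [315.44186047 153.10852713]
t2 [  4  17  13  13 127] [315.21259843 153.18110236]
t3 [  3  14  13  15 134] [314.03731343 150.31343284][ WARN:0@0.194] global loadsave.cpp:275 findDecoder imread_('pics/t0.png'): can't open/read file: check file path/integrity
```

Request:
{"api": "play_rows", "payload": {
  "rows": [-1,0.1,0,0.5,0,0,0,-1,0.2,-0.1,1.0,0,0,0,-1,0.2,-0.1,1.2,0,0,0,-1,0.2,-0.1,1.2,0,0,0]
}}

```text
t: 9.22
ee_pos: [0.5873, -0.1476, 0.1345]
ee_rot: [[0.498, 0.709, 0.499], [0.503, -0.705, 0.5], [0.707, 0.002, -0.707]]
force: [-0.9, -0.8, -1.9]
finger_gap: 0.0172
grip_force: 49.9
```

Run:
```python
from h import *
tp=grab('top','t4.png');a=cv2.imread('pics/t4.png')
h=cv2.cvtColor(a,cv2.COLOR_BGR2HSV)[125:165,305:330]
m=cv2.inRange(h,(15,110,70),(32,255,255));N,_,st,ce=cv2.connectedComponentsWithStats(m)
for i in range(1,N):
    if st[i,4]>15: print(st[i],ce[i]+[305,125])
for z in(.21,.221,.235,.246,.258):print(z,proj(tp,[.582,-.1545,z-.015]))
```

```text
[  4  15  13  14 140] [314.73571429 146.70714286]
0.21 [316.23930438 152.94959722]
0.221 [316.28636238 151.12527017]
0.235 [316.34831201 148.72363007]
0.246 [316.39868464 146.77080295]
0.258 [316.45543016 144.57091381]
```

Request:
{"api": "play_rows", "payload": {
  "rows": [-1,0,0,-0.5,0,0,0,-1,0,0,-1.0,0,0,0,-1,0,0,-1.3,0,0,0,-1,0,0,-1.5,0,0,0,-1,0,0,-1.7,0,0,0,-1,0,0,-1.7,0,0,0]
}}

```text
t: 10.02
ee_pos: [0.5874, -0.1478, 0.1173]
ee_rot: [[0.498, 0.709, 0.5], [0.503, -0.705, 0.5], [0.707, 0.002, -0.707]]
force: [0.5, 0.1, -1.3]
finger_gap: 0.0172
grip_force: 49.9
```

Request:
{"api": "play_rows", "payload": {
  "rows": [-1,0,0,-0.1,0,0,0,-1,0,0,-0.2,0,0,0,-1,0,0,-0.3,0,0,0,-1,0,0,-0.3,0,0,0]
}}

```text
t: 10.52
ee_pos: [0.5876, -0.1478, 0.1148]
ee_rot: [[0.497, 0.709, 0.5], [0.503, -0.705, 0.5], [0.707, 0.003, -0.707]]
force: [-1.4, 0.9, 3.7]
finger_gap: 0.0171
grip_force: 49.9
```

Request:
{"api": "play_rows", "payload": {
  "rows": [-0.6,0,0,0,0,0,0,-0.4,0,0,0,0,0,0,-0.3,0,0,0,0,0,0,-0.3,0,0,1,0,0,0,-0.3,0,0,4,0,0,0,-0.3,0,0,8,0,0,0,-0.3,0,0,13,0,0,0,-0.3,0,0,18,0,0,0,0,0,0,19,0,0,0,0,-0.2,-0.2,19,-0.11,0.11,0,0,-0.4,-0.4,19,-0.22,0.22,0,0,-0.6,-0.6,19,-0.33,0.33,0,0,-0.6,-0.6,19,-0.44,0.44,0,0,-0.6,-0.6,19,-0.555,0.555,0,0,-0.6,-0.6,19,-0.555,0.555,0,0,-0.6,-0.6,19,-0.555,0.555,0]
}}

```text
t: 12.52
ee_pos: [0.5812, -0.1538, 0.3038]
ee_rot: [[0.705, 0.71, 0.0], [0.71, -0.705, 0.002], [0.002, -0.001, -1.0]]
force: [-0.6, 0.5, -0.2]
finger_gap: 0.047
grip_force: 0.0
```

Run:
```python
from h import *
sc=grab('scene','s5.png');s=sensors.get_state();print(s['t'],s['ee_pos'],s['force'],s['finger_gap'])
a=cv2.imread('pics/s5.png')[90:290,270:430];cv2.imwrite('pics/c5.png',cv2.resize(a,(480,600),interpolation=2))
for z in(.10,.238): print(proj(sc,[.582,-.1545,z]))
```

```text
12.575 [ 0.58104666 -0.15421537  0.30406242] [ 0.09625116 -0.6091269  -0.2744785 ] 0.047397016397656325
[343.12926735 179.13240878]
[345.05136699 118.09795839]
```

View pics/c5.png

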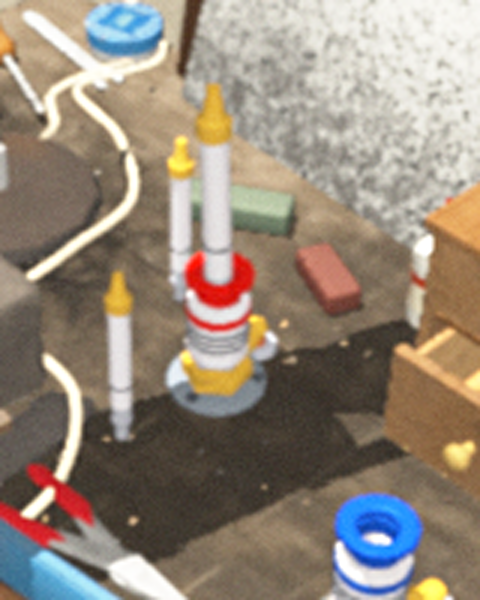

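The crop shows the lance resting on the jaws, raised, with its tip at scene (341,119). It leans a few mm left along the closing direction, so gripping will straighten it.

Request:
{"api": "play_rows", "payload": {
  "rows": [0,0,0,-4,0,0,0,0,0,0,-8,0,0,0,0,0,0,-12,0,0,0,0,0,0,-14.5,0,0,0,0,0,0,-14.7,0,0,0,-0.3,0,0,-14.7,0,0,0,-0.6,0,0,-14.7,0,0,0,-1,0,0,-14.7,0,0,0,-1,0,0,-14.7,0,0,0,-1,0,0,-14.7,0,0,0,-1,0,0,-14.7,0,0,0],
  "grip_force": 40
}}

```text
t: 13.95
ee_pos: [0.5817, -0.1539, 0.158]
ee_rot: [[0.705, 0.71, 0.001], [0.71, -0.705, -0.0], [0.0, 0.001, -1.0]]
force: [-0.4, 0.2, 4.6]
finger_gap: 0.0198
grip_force: 40.0
```

Request:
{"api": "play_rows", "payload": {
  "rows": [-1,0,0,0.5,0,0,0,-1,0,0,1.5,0,0,0,-1,0,0,3,0,0,0,-1,0,0,5,0,0,0,-1,0,0,7,0,0,0,-1,0,0,9,0,0,0,-1,0,0,11,0,0,0,-1,0,0,12,0,0,0,-1,0,0,12,0,0,0],
  "grip_force": 50
}}

```text
t: 15.08
ee_pos: [0.5815, -0.1538, 0.2781]
ee_rot: [[0.705, 0.71, 0.001], [0.71, -0.705, -0.0], [0.0, 0.001, -1.0]]
force: [-0.9, -0.7, -1.7]
finger_gap: 0.0199
grip_force: 50.0
```

Run:
```python
from h import *
sc=grab('scene','s6.png');tp=grab('top','t6.png')
a=cv2.imread('pics/s6.png')[70:230,270:430];b=cv2.imread('pics/t6.png')[90:250,240:400]
o=np.hstack([cv2.resize(a,(400,400),interpolation=2),cv2.resize(b,(400,400),interpolation=2)]);cv2.imwrite('pics/c6.png',o)
s=sensors.get_state();print(s['ee_pos'])
p=s['ee_pos']
for z in(.099,.14):print(proj(sc,[p[0],p[1],p[2]-z]),proj(tp,[p[0],p[1],p[2]-z]))
```

```text
[ 0.58123911 -0.15374033  0.27673172]
[343.57726463 146.22133715] [315.77319913 156.08840931]
[343.03364238 164.01572861] [315.63632199 162.14983468]
```

View pics/c6.png

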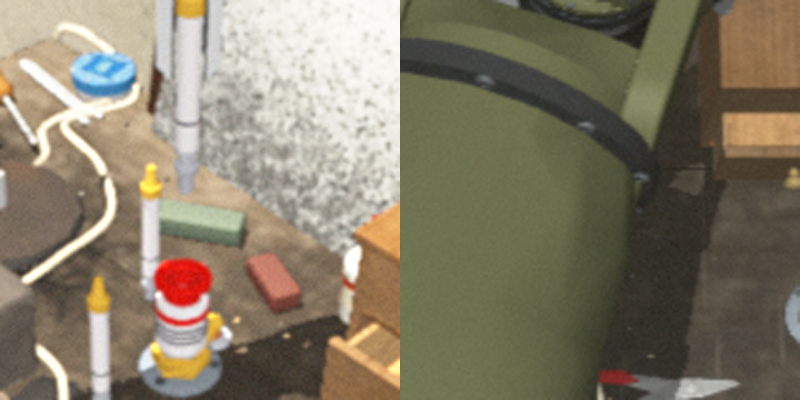

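Lance is held vertically, with its nose at scene (344,147) and clear of the red collar. Moving over to blue.

Request:
{"api": "play_rows", "payload": {
  "rows": [-1,-2,-4,0,0,0,0,-1,-4,-9,0,0,0,0,-1,-6,-14,0,0,0,0,-1,-8,-18.5,0,0,0,0,-1,-9.1,-21.5,0,0,0,0,-1,-9.1,-21.5,-2,0,0,0,-1,-9.1,-21.5,-4,0,0,0,-1,-9.1,-21.5,-5.5,0,0,0,-1,-9.1,-21.5,-5.5,0,0,0]
}}

```text
t: 16.3
ee_pos: [0.4901, -0.3684, 0.2211]
ee_rot: [[0.705, 0.71, -0.002], [0.71, -0.705, 0.002], [-0.0, -0.002, -1.0]]
force: [0.2, -0.6, -2.2]
finger_gap: 0.0197
grip_force: 50.0
```

Run:
```python
from h import *
sc=grab('scene','s7.png');tp=grab('top','t7.png')
a=cv2.imread('pics/s7.png')[180:330,320:470];b=cv2.imread('pics/t7.png')[130:280,340:490]
o=np.hstack([cv2.resize(a,(400,400),interpolation=2),cv2.resize(b,(400,400),interpolation=2)]);cv2.imwrite('pics/c7.png',o)
s=sensors.get_state();p=s['ee_pos'];print(p,s['force'])
print('nose',proj(sc,[p[0],p[1],p[2]-.099]),proj(tp,[p[0],p[1],p[2]-.099]))
```

```text
[ 0.49063559 -0.3688596   0.22298597] [ 0.53254708  0.5655364  -1.50478566]
nose [396.47892594 255.46437984] [422.45631282 207.35560405]
```

View pics/c7.png

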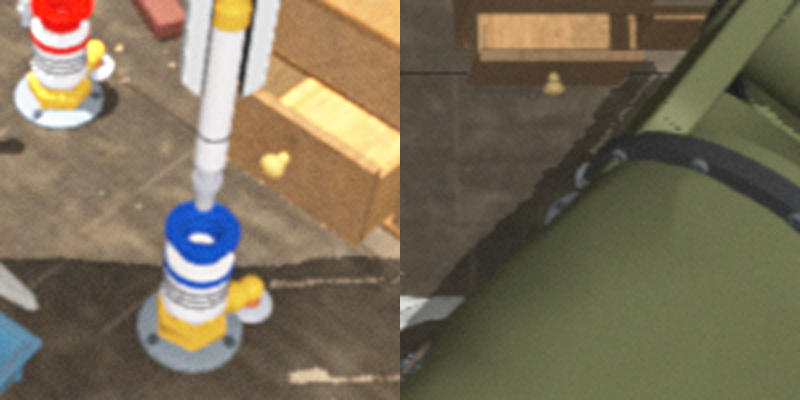

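The lance nose is at scene (396,257), directly above the blue hole at (396,266), as predicted. Lowering by feel.

Request:
{"api": "play_rows", "payload": {
  "rows": [-1,0,0,-0.8,0,0,0,-1,0,0,-1.6,0,0,0,-1,0,0,-2.2,0,0,0,-1,0,0,-2.6,0,0,0,-1,0,0,-3.0,0,0,0,-1,0,0,-3.4,0,0,0,-1,0,0,-3.4,0,0,0]
}}

```text
t: 17.27
ee_pos: [0.4904, -0.3688, 0.1882]
ee_rot: [[0.705, 0.709, -0.0], [0.709, -0.705, 0.0], [-0.0, -0.0, -1.0]]
force: [0.4, -0.4, -2.1]
finger_gap: 0.0199
grip_force: 50.0
```

Request:
{"api": "play_rows", "payload": {
  "rows": [-1,0,0,-0.3,0,0,0,-1,0,0,-0.6,0,0,0,-1,0,0,-0.9,0,0,0,-1,0,0,-1.2,0,0,0,-1,0,0,-1.2,0,0,0]
}}

```text
t: 17.9
ee_pos: [0.4904, -0.3687, 0.1762]
ee_rot: [[0.705, 0.71, -0.0], [0.71, -0.705, 0.0], [-0.0, -0.0, -1.0]]
force: [-0.4, -0.5, -0.9]
finger_gap: 0.0198
grip_force: 50.0
```

Request:
{"api": "play_rows", "payload": {
  "rows": [-1,0,0,-0.4,0,0,0,-1,0,0,-0.8,0,0,0,-1,0,0,-1.0,0,0,0,-1,0,0,-1.2,0,0,0,-1,0,0,-1.2,0,0,0]
}}

```text
t: 18.52
ee_pos: [0.4904, -0.3688, 0.1643]
ee_rot: [[0.705, 0.709, -0.0], [0.709, -0.705, 0.0], [-0.0, -0.0, -1.0]]
force: [0.7, -0.7, -2.0]
finger_gap: 0.0199
grip_force: 50.0
```

Request:
{"api": "play_rows", "payload": {
  "rows": [-1,0,0,-0.2,0,0,0,-1,0,0,-0.4,0,0,0,-1,0,0,-0.6,0,0,0,-1,0,0,-0.6,0,0,0]
}}

```text
t: 19.02
ee_pos: [0.4908, -0.3691, 0.1592]
ee_rot: [[0.705, 0.709, 0.001], [0.709, -0.705, -0.001], [0.0, 0.002, -1.0]]
force: [1.0, -0.9, 4.9]
finger_gap: 0.0194
grip_force: 50.0
```

Request:
{"api": "play_rows", "payload": {
  "rows": [-1,0,0,-0.2,0,0,0,-1,0,0,-0.4,0,0,0,-1,0,0,-0.6,0,0,0,-1,0,0,-0.8,0,0,0,-1,0,0,-0.8,0,0,0]
}}

```text
t: 19.65
ee_pos: [0.4903, -0.3687, 0.1501]
ee_rot: [[0.705, 0.71, -0.0], [0.71, -0.705, 0.0], [-0.0, -0.001, -1.0]]
force: [2.3, -1.6, -1.0]
finger_gap: 0.0197
grip_force: 50.0
```

Request:
{"api": "play_rows", "payload": {
  "rows": [-1,0,0,-0.2,0,0,0,-1,0,0,-0.4,0,0,0,-1,0,0,-0.6,0,0,0,-1,0,0,-0.6,0,0,0]
}}

```text
t: 20.15
ee_pos: [0.4902, -0.3686, 0.1438]
ee_rot: [[0.705, 0.709, -0.001], [0.709, -0.705, 0.001], [-0.0, -0.001, -1.0]]
force: [1.2, -0.9, -3.3]
finger_gap: 0.0195
grip_force: 50.0
```

Request:
{"api": "play_rows", "payload": {
  "rows": [-1,0,0,-0.1,0,0,0,-1,0,0,-0.2,0,0,0,-1,0,0,-0.3,0,0,0,-1,0,0,-0.3,0,0,0]
}}

```text
t: 20.65
ee_pos: [0.4911, -0.3694, 0.1435]
ee_rot: [[0.705, 0.71, 0.003], [0.71, -0.705, -0.002], [0.0, 0.003, -1.0]]
force: [0.9, 0.1, 13.4]
finger_gap: 0.0202
grip_force: 50.0
```

Request:
{"api": "play_rows", "payload": {
  "rows": [-1,0,0,0.2,0,0,0,-1,0,0,0.4,0,0,0,-1,0,0,0.5,0,0,0,-1,0,0,0.5,0,0,0]
}}

```text
t: 21.15
ee_pos: [0.4899, -0.3683, 0.1448]
ee_rot: [[0.705, 0.71, -0.002], [0.71, -0.705, 0.002], [-0.0, -0.003, -1.0]]
force: [2.8, -1.3, -16.9]
finger_gap: 0.0201
grip_force: 50.0
```

The grip holds against a 17 N pull, so the lance is latched. I'll settle it, release and retreat upward.

Request:
{"api": "play_rows", "payload": {
  "rows": [-1,0,0,-0.3,0,0,0,-1,0,0,-0.4,0,0,0,-0.6,0,0,-0.3,0,0,0,-0.2,0,0,-0.3,0,0,0,0,0,0,-0.3,0,0,0,0,0,0,-0.3,0,0,0,0,0,0,2,0,0,0,0,0,0,6,0,0,0,0,0,0,11,0,0,0,0,0,0,16,0,0,0,0,-4,4,18,0,0,0,0,-8,8,18,0,0,0,0,-10,10,18,0,0,0,0,-10,10,18,0,0,0]
}}

```text
t: 22.9
ee_pos: [0.3898, -0.268, 0.3275]
ee_rot: [[0.704, 0.71, 0.002], [0.71, -0.704, -0.001], [0.0, 0.002, -1.0]]
force: [0.7, 0.5, 1.1]
finger_gap: 0.0466
grip_force: 0.0
```

Run:
```python
from h import *
sc=grab('scene','s8.png');tp=grab('top','t8.png')
a=cv2.imread('pics/s8.png')[170:330,320:480];b=cv2.imread('pics/t8.png')[130:290,340:500]
o=np.hstack([cv2.resize(a,(400,400),interpolation=2),cv2.resize(b,(400,400),interpolation=2)]);cv2.imwrite('pics/c8.png',o)
print(sensors.get_state()['ee_pos'],proj(sc,[.4905,-.369,.222]),proj(tp,[.4905,-.369,.222]))
```

```text
[ 0.39072117 -0.26914196  0.32670362] [402.83716394 210.10758947] [437.65711913 197.95062691]
```

View pics/c8.png

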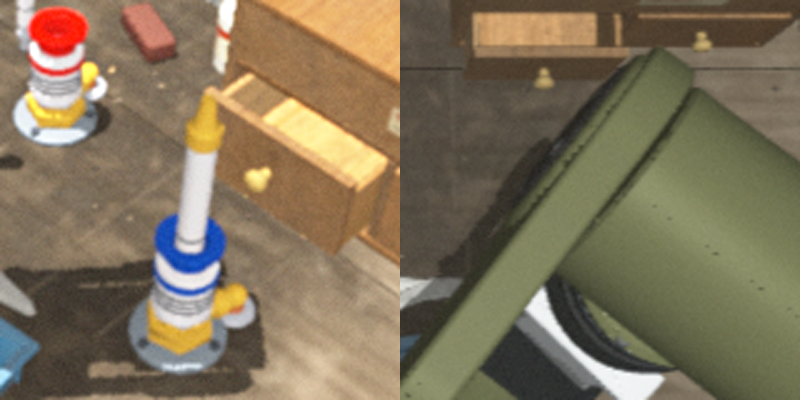

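Run:
```python
from h import *
for f in('scene0','s8'):
    h=cv2.cvtColor(cv2.imread(f'pics/{f}.png'),cv2.COLOR_BGR2HSV)[245:275,375:420]
    p=cv2.findNonZero(cv2.inRange(h,(105,170,60),(125,255,255)));print(f,cv2.boundingRect(p),len(p))
    h=cv2.cvtColor(cv2.imread(f'pics/{f}.png'),cv2.COLOR_BGR2HSV)[165:195,325:365]
    p=cv2.findNonZero(cv2.inRange(h,(0,170,80),(6,255,255))|cv2.inRange(h,(174,170,80),(180,255,255)));print(' red',cv2.boundingRect(p),len(p))
s=grab('scene')
for z in(.04,.045,.05,.06):print(z,proj(s,[.4905,-.369,z+.145]),proj(s,[.4905,-.369,z+.18]))
```

```text
scene0 (7, 10, 28, 20) 401
 red (7, 9, 23, 18) 211
s8 (7, 11, 28, 19) 237
 red (7, 8, 23, 19) 332
0.04 [400.31334908 228.17568118] [402.69645378 211.11493911]
0.045 [400.64486171 225.80236895] [403.04918112 208.58974995]
0.05 [400.97928594 223.40821246] [403.40510464 206.04167926]
0.06 [401.657024   218.55625853] [404.12671554 200.87563789]
```

```bash
python3 -c "
from bench import bot
print(bot.finish_job())"
```

```text
the job is handed in; nothing more can be done
None
```

I moved the lance from the red outlet to the blue one and handed the job in; no verdict came back. It reached the stop at about 13 N and held against a 17 N pull. Both collars looked sprung out, though the tube hides part of the blue one. The gripper is clear, and I saw no bystander shift in the views I checked.

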